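Set the rice-ball portioner to the largest size and start it

TASK

Set the rice-ball portioner to its largest ball size: push the selector's protruding tab round with a fingertip until it points straight at the badge with the biggest dome, without lifting the selector off its seat. Only then press the start button all the way down and let it spring back. Leave the bowl, shaker, spoon and tray where they are.

Things in the scene. Friction and masses are not known exactly. Their poses are not given: they have to be found in the camera images.
- portioner: The machine, fixed to the table: a round white deck 290 mm across and 50 mm high, with a hopper housing (140 x 140 mm, 130 mm high, steel funnel above it to 205 mm) centred 260 mm from the deck's centre towards its own -y. Origin: under the deck's centre at table height, on the vertical axis of the selector. Its own -x is the deck's front; it stands turned by up to 0.3 rad about the vertical.
- selector (a joint): Angle of the rotary selector about the vertical axis through the deck's centre, rad, counter-clockwise from above positive. At 0 the tab points to the portioner's own -x (its front), where it starts to within 0.3 rad. Stops at -2.15 and 2.15. It turns both ways with an even drag (about 0.2 N m: 2 to 3 N at the tab) and stays where it is left. The selector is a grey disc 104 mm across, its top 77 mm above the table, with a steel boss to 87 mm.
- tab (a point): Point on the selector's tab, 85 mm from the axis and 100 mm above the table (the tab's top edge). The tab is an upright radial steel plate 12 mm thick, standing from the disc's edge (52 mm from the axis) out to 100 mm, from 58 to 100 mm above the table. Beside it nothing stands above 68 mm except the disc.
- pointer (a point): Point straight out from the tab, 122 mm from the axis and 60 mm above the table (in the air, nothing there): it is over a badge's centre when the tab points straight at that badge.
- lift (a joint): How far the selector is raised off its seat, m; 0 seated (it rests by its own weight, about 5.5 N, and would lift off by up to 40 mm for washing).
- mark_1: Round dark steel badge lying on the deck, 38 mm across and 3 mm thick, with a white dome of 8 mm diameter (4 mm high) in its middle: the smallest dome. Origin: centre of its underside, on the deck 50 mm above the table, 122 mm from the selector's axis. The four badges sit in the four places (55 and 105 degrees to either side of the direction straight to the deck's front) in a different order each time.
- mark_2: Round dark steel badge lying on the deck, 38 mm across and 3 mm thick, with a white dome of 14 mm diameter (7 mm high) in its middle: the second smallest dome. Origin: centre of its underside, on the deck 50 mm above the table, 122 mm from the selector's axis. The four badges sit in the four places (55 and 105 degrees to either side of the direction straight to the deck's front) in a different order each time.
- mark_3: Round dark steel badge lying on the deck, 38 mm across and 3 mm thick, with a white dome of 21 mm diameter (10.5 mm high) in its middle: the second biggest dome. Origin: centre of its underside, on the deck 50 mm above the table, 122 mm from the selector's axis. The four badges sit in the four places (55 and 105 degrees to either side of the direction straight to the deck's front) in a different order each time.
- mark_4: Round dark steel badge lying on the deck, 38 mm across and 3 mm thick, with a white dome of 30 mm diameter (15 mm high) in its middle: the biggest dome, the one wanted. Origin: centre of its underside, on the deck 50 mm above the table, 122 mm from the selector's axis. The four badges sit in the four places (55 and 105 degrees to either side of the direction straight to the deck's front) in a different order each time.
- start_top (a point): Centre of the top face of the start button, a white round button 36 mm across in a black collar on a grey box (80 x 80 mm, 40 mm high) fixed on the table to the left of the portioner; unpressed it is about 62 mm above the table. It is pressed straight down.
- start (a joint): How far the start button is pressed, m: 0 up, 0.006 fully down, where its spring pushes back with 5 N. It springs back by itself.
- shaker: Loose clear jar with a steel cap, 56 mm across, 110 mm high; origin under its centre. Leave it alone.
- bowl: Loose white bowl, 80 mm across, 40 mm high; origin under its centre. Leave it alone.
- spoon: Loose spoon 190 mm long lying on the table beyond the deck. Leave it alone.
- tray: Loose clear tray of white rice balls, 200 x 140 mm, 36 mm high, at the right; origin under its centre. Leave it alone.
Not all that is in view belongs to the job. Leave any brown or red look-alike of the part that bears start_top alone.

How it is judged:
On the way, in this order (a step that is already met when the one before it is completed fails the run):
1. the tab points at the badge with the biggest dome (within 14 mm at the badge) and rests there (horizontal distance between pointer and mark_4 below 0.014 m and velocity of joint selector between -0.05 and 0.05 rad/s), for 0.2 s.
2. the start button is pressed fully down (at least 5 of its 6 mm) with the tab still pointing at that badge (horizontal distance between pointer and mark_4 below 0.014 m and value of joint start above 0.005 m), for 0.05 s.
At the end, for the whole second after the job is handed in: The tab is still and points at the biggest-dome badge (point straight out from it within 14 mm of the badge's centre, 6.5 degrees); selector seated (raised under 3 mm); start button up again; bowl, shaker, spoon and tray within 25 mm of where they were (all of step 1 and value of joint start below 0.0015 m and value of joint lift below 0.003 m and distance of each of shaker, bowl, spoon, tray from where it was at the start of the episode below 0.025 m); the robot touches nothing.
It fails at once if the start button is pressed (over 3 mm) while the tab does not point at the badge with the biggest dome (value of joint start above 0.003 m and not (horizontal distance between pointer and mark_4 below 0.014 m)).
It fails at once if the selector is lifted more than 6 mm off its seat (value of joint lift above 0.006 m).
It fails at once if the bowl, shaker, spoon or tray is moved more than 25 mm (distance of any of shaker, bowl, spoon, tray from where it was at the start of the episode above 0.025 m).
It also fails if it takes over 51 s, if anything falls off the work surface, if the arm or the gripper's body presses on something with over 40 N, if the wrist force passes 120 N, or if a joint passes its speed limit or range.

ROBOT

A 6-joint arm with a two-finger parallel gripper is mounted at the origin on the work surface. World frame = base frame: x ahead of the robot, y to its left, z up, the work surface at z = 0. Lengths are in m, angles in rad, forces in N, time in s.
With the tool pointing down it reaches from about 0.275 to 0.875 m from the base axis. Payload 12.5 kg.
Tool frame: the origin (TCP) lies on the centre line of the jaws, within the pads' length; the fingertips stand 11 mm ahead of it and the grasp point (between the pads) lies 8 mm behind it (manip.tcp_to_tips is the distance from the TCP to the fingertips, in m); z points along the fingers, y is the direction in which the jaws open and shut (so a half turn about z gives the same grasp; the last joint's range is limited). The gripper opens to 85 mm and grips with 20 to 120 N. Pads are 22 mm wide; open, the fingers measure 114 mm over their backs; the gripper's body (76 mm by 85 mm) begins 54 mm behind the grasp point. The pads swing forward as they close: fully open they stand 13 mm farther back than shut.
Start: joints at [-1.248, 0.351, 1.652, -0, 1.139, -0.085], TCP at [0.218, -0.505, 0.214] pointing down, gripper open.
Joint ranges: [-2.75, 2.75], [-0.79, 2.1], [0.01, 2.65], [-1.57, 4.71], [0.07, 3.14], [-2.87, 2.87]. Speed limits (rad/s): [2.22, 2.22, 2.79, 3.14, 3.14, 3.14].

INTERFACE

Orientations are given as a unit quaternion [w, x, y, z].
In Python, from workcell import manip gives the robot as it stands. Calls block until the motion is done:
- manip.reach(position, orientation): joint-space move of the TCP to a pose.
- manip.move_linear(position, vel=0.15, ori=None, f_stop=None): straight line of the TCP; ori=None keeps the orientation; vel is the mean speed in m/s. With f_stop (N) it stops when the force on the tool has changed by that much, and returns True; else False.
- manip.move_j(angles): joint-space move.
- manip.command_gripper(opening, strength=None): opening from 0.0 (shut) to 1.0 (fully open); strength is the grip in N (None keeps the last); returns when the fingers have stopped.
- manip.sleep(seconds).
- manip.ik(position, orientation): joint angles nearest the present ones, or None.
- manip.observe(): the state.
- manip.snapshot(name): name is "scene" or "top"; returns the picture (420x560x3 uint8, red, green, blue); there is no depth.
- manip.camera_info(name): a dict with "vfov" (degrees; the focal length in pixels is half the picture's height over the tangent of half this angle, whatever the lens; pixels are square), "cx", "cy" (the principal point, pixels), "dist" ([k1, k2, p1, p2, k3] as OpenCV has them; the pictures are not rectified), "cam_to_world" (4x4, takes a point from camera to world coordinates). Camera axes: x right, y down, z forward; pixel columns grow to the right and rows downward; lengths in m; the calibration is good to about 2 mm. A picture is of the moment at which its call begins. camera_info takes no time and is no camera call.
A pose or a line that the arm cannot do raises manip.IKError and nothing moves.
- manip.sign_off(): hands the job in, once; it reports no verdict.
The state is a dict: "time": time; "joint_positions": joint angles; "dq": joint speeds; "tau": joint torques, N m; "eef_pos": TCP position; "ee_rot": TCP orientation; "force": force on the tool from outside, world axes, zero at the start; "wrist_torque": the same for the moment, N m; "width": opening from 0.0 (shut) to 1.0 (fully open).
Only numpy, scipy, OpenCV 4.12 (cv2) and the standard library are available. Lean on these libraries where they do the work, as an engineer would, in place of code of your own. Each camera call takes 0.05 s, during which the arm holds its last target.

## Working session

There is one attempt and no reset: what is moved stays moved. The work goes in short steps, each a Python script; the robot and the scene stay as the last script left them, time stands still between calls to the robot, and variables do not carry over. Pictures are saved under pics/ and viewed, and the job is handed in when it is done.

```bash
mkdir -p pics; ls
python3 - <<'E'
from workcell import manip
import cv2
for n in("scene","top"):
    im=manip.snapshot(n); cv2.imwrite(f"pics/{n}0.png",im[:,:,::-1]); print(manip.camera_info(n))
o=manip.observe(); print(o["time"],o["ee_rot"],o["eef_pos"],o["width"])
E
```

```text
pics
{'vfov': 44.1215121139703, 'cx': 275.55068339928226, 'cy': 213.62147569001715, 'dist': array([-0.15497114,  0.        ,  0.        ,  0.        ,  0.        ]), 'cam_to_world': array([[ 0.82851058,  0.44163932, -0.34427449,  1.15525832],
       [ 0.55982819, -0.63925917,  0.52720025, -0.976769  ],
       [ 0.01275174, -0.62952555, -0.77687513,  1.41160134],
       [ 0.        ,  0.        ,  0.        ,  1.        ]])}
{'vfov': 56.038584773852655, 'cx': 280.76358022357743, 'cy': 208.24293676891043, 'dist': array([-0.06457995,  0.        ,  0.        ,  0.        ,  0.        ]), 'cam_to_world': array([[ 0.01655397, -0.99800359,  0.06094916,  0.4651451 ],
       [-0.99982951, -0.01702133, -0.00715674, -0.09509241],
       [ 0.00817989, -0.06082029, -0.99811521,  1.26937955],
       [ 0.        ,  0.        ,  0.        ,  1.        ]])}
0.1 [-5.48692400e-04  9.79287652e-01  2.02473187e-01 -5.43661784e-05] [ 0.21804185 -0.50459331  0.21378561] 0.9969569773216155
```

View pics/scene0.png

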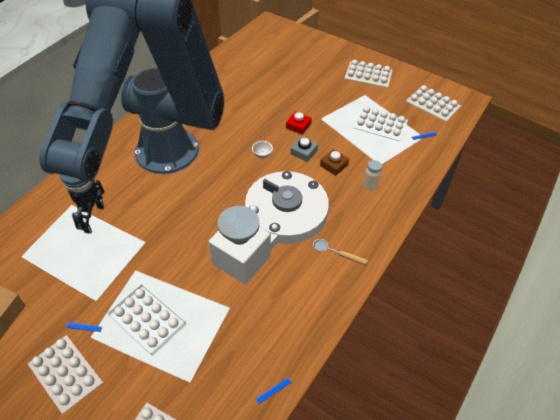

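View pics/top0.png

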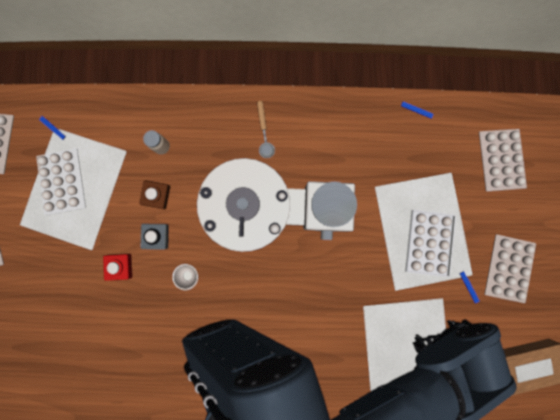

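The top view shows the deck at about (243,204), with the tab pointing down to (241,230). The badges are near (206,192), (210,226), (275,228) and (282,196), and the grey start box is at (152,236). I'll zoom in to compare the domes.

```bash
cat > h.py <<'E'
import numpy as np, cv2
from workcell import manip
def cam(n):
    c=manip.camera_info(n); f=210/np.tan(np.radians(c["vfov"]/2))
    return np.array([[f,0,c["cx"]],[0,f,c["cy"]],[0,0,1.]]),np.array(c["dist"]),np.array(c["cam_to_world"])
def toplane(n,uv,z):
    K,d,T=cam(n); p=cv2.undistortPoints(np.array(uv,float).reshape(-1,1,2),K,d).reshape(-1,2)
    r=np.c_[p,np.ones(len(p))]@T[:3,:3].T; o=T[:3,3]
    return o+r*((z-o[2])/r[:,2])[:,None]
def project(n,P):
    K,d,T=cam(n); W=np.linalg.inv(T)
    return cv2.projectPoints(np.array(P,float).reshape(-1,1,3),cv2.Rodrigues(W[:3,:3])[0],W[:3,3],K,d)[0].reshape(-1,2)
E
python3 - <<'E'
import cv2,numpy as np
a=cv2.imread("pics/top0.png")[150:265,185:365]; b=cv2.imread("pics/scene0.png")[160:245,235:340]
cv2.imwrite("pics/z1.png",cv2.resize(a,None,fx=4.4,fy=4.4,interpolation=cv2.INTER_CUBIC))
cv2.imwrite("pics/z2.png",cv2.resize(b,None,fx=6,fy=6,interpolation=cv2.INTER_CUBIC))
c=cv2.imread("pics/top0.png")[215:295,90:210]
cv2.imwrite("pics/z3.png",cv2.resize(c,None,fx=6,fy=6,interpolation=cv2.INTER_CUBIC))
E
```

```text
(no output)
```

View pics/z1.png

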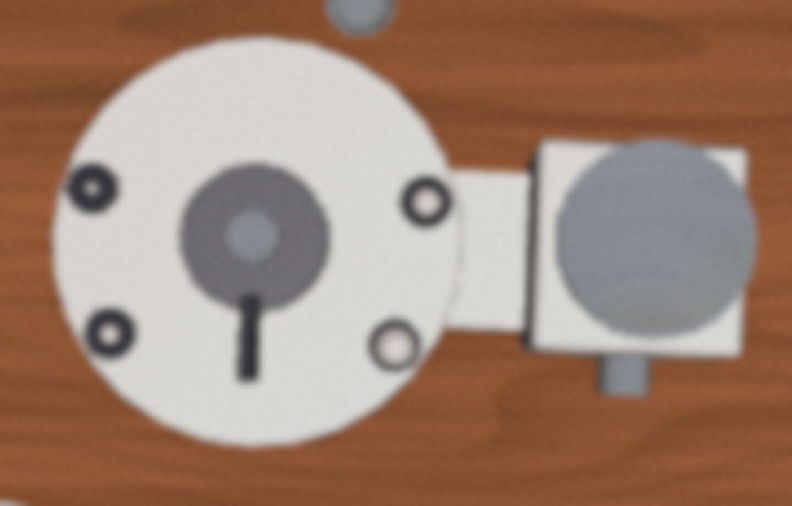

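View pics/z2.png

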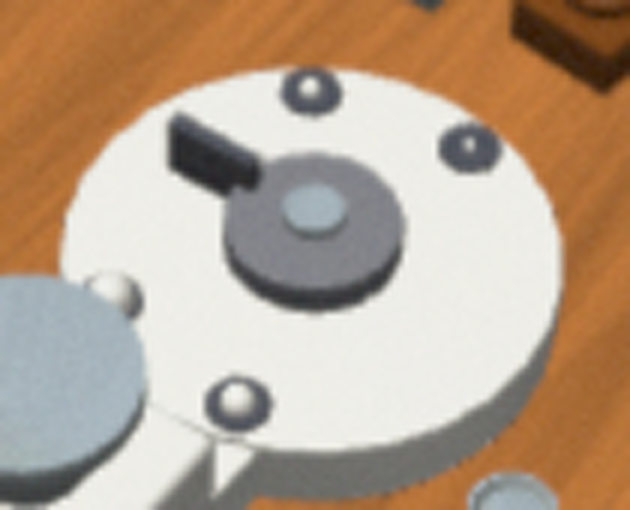

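View pics/z3.png

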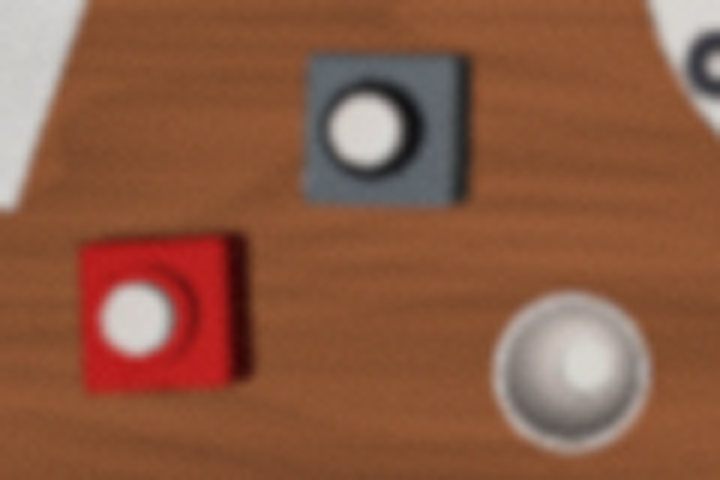

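The biggest dome is the lower-right badge at top pixel (275,228), the one with only a thin dark ring. Next I'll measure it precisely.

```bash
cat > meas.py <<'E'
from h import *
def measure(im,verbose=True):
    hsv=cv2.cvtColor(im,cv2.COLOR_RGB2HSV)
    out={}
    roi=np.zeros(im.shape[:2],np.uint8); cv2.circle(roi,(243,204),46,255,-1)
    dark=((hsv[:,:,2]<150)&(roi>0)).astype(np.uint8)
    n,l,s,c=cv2.connectedComponentsWithStats(dark)
    for i in range(1,n):
        if s[i,4]>15: print("dark",s[i],c[i].round(1))
    # badges by enclosing circle
    B=[]
    for cnt in cv2.findContours(dark,cv2.RETR_EXTERNAL,cv2.CHAIN_APPROX_NONE)[0]:
        a=len(cnt)
        (x,y),r=cv2.minEnclosingCircle(cnt)
        if 4<r<9: B.append((x,y)); print("badge",x,y,r,toplane("top",[(x,y)],.053)[0].round(4))
    white=((hsv[:,:,1]<40)&(hsv[:,:,2]>185)).astype(np.uint8)
    n,l,s,c=cv2.connectedComponentsWithStats(white)
    for i in range(1,n):
        if s[i,4]>60 and 130<c[i][0]<175 and 220<c[i][1]<250: print("button",s[i],c[i],toplane("top",[c[i]],.062)[0].round(4))
    tab=((hsv[:,:,2]<80)&(roi>0)).astype(np.uint8)
    n,l,s,c=cv2.connectedComponentsWithStats(tab)
    for i in range(1,n):
        if s[i,4]>20: print("tab?",s[i],c[i].round(1),toplane("top",[c[i]],.1)[0].round(4))
    d2=((hsv[:,:,1]<40)&(hsv[:,:,2]>170)).astype(np.uint8); 
    m=cv2.morphologyEx(d2,cv2.MORPH_OPEN,np.ones((5,5),np.uint8))
    return d2
if __name__=="__main__":
    im=cv2.imread("pics/top0.png")[:,:,::-1].copy()
    d2=measure(im)
    hsv=cv2.cvtColor(im,cv2.COLOR_RGB2HSV)
    sat=(hsv[:,:,1]<70).astype(np.uint8)
    sat=cv2.morphologyEx(sat,cv2.MORPH_OPEN,cv2.getStructuringElement(cv2.MORPH_ELLIPSE,(45,45)))
    n,l,s,c=cv2.connectedComponentsWithStats(sat)
    for i in range(1,n): print("deck",s[i],c[i].round(1),toplane("top",[c[i]],.05)[0].round(4))
    # disc mask and boss
    roi=np.zeros(im.shape[:2],np.uint8); cv2.circle(roi,(243,204),20,255,-1)
    g=((hsv[:,:,2]<150)&(roi>0)).astype(np.uint8)
    g=cv2.morphologyEx(g,cv2.MORPH_OPEN,cv2.getStructuringElement(cv2.MORPH_ELLIPSE,(11,11)))
    M=cv2.moments(g,True);u=(M['m10']/M['m00'],M['m01']/M['m00']);print("disc",u,M['m00'],toplane("top",[u],.077)[0].round(4))
    print(hsv[204,228:258].tolist())
E
python3 meas.py
```

```text
dark [199 187  13  12 119] [205.2 192.2]
dark [226 187  34  50 963] [242.3 205.6]
dark [276 190  12  12  88] [281.4 195.4]
dark [204 220  12  12 106] [209.5 225.4]
dark [269 222  12  12  65] [274.3 227.8]
badge 274.441162109375 228.0294189453125 6.045637130737305 [ 0.4781 -0.0854  0.053 ]
badge 209.5 225.5 6.041623115539551 [0.4824 0.1149 0.053 ]
badge 281.5 195.5 5.700977325439453 [ 0.579  -0.1054  0.053 ]
badge 205.0 192.0 6.403224468231201 [0.5858 0.1318 0.053 ]
button [146 232  10  10  74] [150.44594595 236.2027027 ] [0.4462 0.2944 0.062 ]
tab? [201 188  10   9  57] [205.6 192.2] [0.5806 0.1213 0.1   ]
tab? [240 217   4  19  52] [241.2 225.7] [0.4827 0.0127 0.1   ]
tab? [205 221  10   9  37] [209.6 225. ] [0.4833 0.1065 0.1   ]
deck [    0     0   560    53 24468] [291.5  21.5] [ 1.1459 -0.1284  0.05  ]
deck [  26  136   94  108 7460] [ 72.7 188.8] [0.5899 0.5528 0.05  ]
deck [ 197  158  160   94 9551] [265.9 205. ] [ 0.5489 -0.0578  0.05  ]
deck [ 379  176   89  111 7840] [423.  230.8] [ 0.4767 -0.5488  0.05  ]
deck [ 365  302   61   79 3788] [393.4 338.6] [ 0.1432 -0.4572  0.05  ]
disc (242.4382785956965, 203.69082672706682) 883.0 [0.5498 0.0127 0.077 ]
[[135, 14, 111], [130, 14, 112], [140, 14, 111], [135, 14, 111], [135, 14, 112], [135, 14, 112], [140, 14, 111], [132, 11, 114], [116, 14, 128], [111, 18, 138], [106, 23, 147], [105, 21, 146], [106, 23, 146], [108, 22, 148], [106, 23, 145], [109, 24, 147], [105, 21, 145], [108, 23, 145], [108, 21, 143], [111, 19, 136], [120, 15, 120], [140, 14, 111], [145, 14, 113], [140, 14, 113], [135, 13, 114], [135, 13, 116], [135, 13, 115], [133, 16, 115], [137, 16, 115], [137, 15, 116]]
```

Run:
```python
from h import *
P=np.array([[.4781,-.0854],[.4824,.1149],[.579,-.1054],[.5858,.1318]])
A=np.radians([55,-55,105,-105]); L=.122*np.c_[-np.cos(A),-np.sin(A)]
mp,ml=P.mean(0),L.mean(0)
U,S,Vt=np.linalg.svd((L-ml).T@(P-mp)); R=Vt.T@U.T
yaw=np.arctan2(R[1,0],R[0,0]); c=mp-R@ml
print(c,yaw,S.sum()/((L-ml)**2).sum()); print(P-(c+L@R.T)); print("mark4",c+R@L[0], "dir",np.degrees(np.arctan2(*(R@L[0])[::-1])))
# tab dir
t=np.array([.4827,.0127]);v=t-c;print("tab dir",np.degrees(np.arctan2(v[1],v[0])), np.linalg.norm(v))
# predicted deck extents
a=np.linspace(0,2*np.pi,200);q=project("top",np.c_[c[0]+.145*np.cos(a),c[1]+.145*np.sin(a),0*a+.05]);print(q.min(0),q.max(0))
print(project("top",[[*c,.087]]),"boss expected 242.x")
# scene: badges
im=cv2.imread("pics/scene0.png")
for k,(p) in enumerate(c+L@R.T): print(k,project("scene",[[*p,.053]]))
```

```text
[0.55051977 0.0135182 ] -0.02379374386714176 1.0051378534425572
[[-8.56079103e-05 -6.74778517e-04]
 [-5.40888505e-04 -1.91301690e-04]
 [-2.83091367e-04 -3.57365452e-04]
 [ 9.09587782e-04  1.22344566e-03]]
mark4 [ 0.47818561 -0.08472522] dir -126.36328110240251
tab dir -179.3087996887576 0.06782470141895777
[196.24054791 157.77366861] [289.74773529 251.0880727 ]
[[241.86067898 203.20231254]] boss expected 242.x
0 [[252.31434529 209.4996899 ]]
1 [[285.80924987 174.81109005]]
2 [[273.58225214 226.81930743]]
3 [[312.21410068 184.15847737]]
```

```bash
cat >> h.py <<'E'
C=np.array([.5505,.0135]); 
def q(psi): return [0,np.cos(psi/2),np.sin(psi/2),0]
def pose(th,d,z,r=.085):  # th world angle of tab (rad)
    er=np.array([np.cos(th),np.sin(th)]); et=np.array([-er[1],er[0]])
    p=C+r*er-d*et
    return [p[0],p[1],z],q(th+np.pi/2+np.pi)
E
python3 - <<'E'
from h import *
print(manip.tcp_to_tips)
z=.080+manip.tcp_to_tips
t0=np.radians(-179.3)
for th in np.radians(np.linspace(-179.3,-126.4,5)): print(np.round(manip.ik(*pose(th,.017,z)),2))
manip.command_gripper(0.0)
p=manip.observe()["eef_pos"]
manip.move_linear([p[0],p[1],.34],vel=.25)
P,Q=pose(t0,.045,.34); manip.reach(P,Q)
P,Q=pose(t0,.045,z); manip.move_linear(P,vel=.2)
o=manip.observe(); print(o["time"],o["eef_pos"],o["force"],o["width"])
cv2.imwrite("pics/s1.png",manip.snapshot("scene")[:,:,::-1][100:280,180:400].repeat(3,0).repeat(3,1))
E
```

```text
0.011
[-0.04  0.38  1.97 -0.    0.79 -0.05]
[-0.08  0.38  1.98 -0.    0.79 -0.32]
[-0.12  0.38  1.97 -0.    0.79 -0.6 ]
[-0.16  0.4   1.95 -0.    0.8  -0.86]
[-0.19  0.42  1.92 -0.    0.81 -1.12]
5.1083 [0.46546329 0.05742566 0.09174228] [ 0.33833668  0.29805369 -0.04458176] 0.007538413348155057
```

View pics/s1.png

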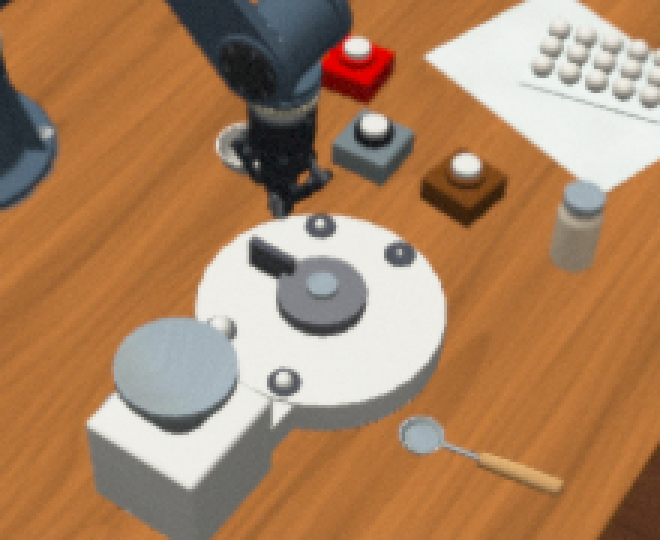

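The closed fingertip is beside the tab on its +y side, at about (280,205) in the crop. Now I'll push it along the arc, stopping slightly short.

Run:
```python
from h import *
z=.080+manip.tcp_to_tips
t0=np.radians(-179.3)
P,Q=pose(t0,.020,z); print(manip.move_linear(P,vel=.08,ori=Q,f_stop=15))
for th in np.radians(np.linspace(-170,-128,5)):
    P,Q=pose(th,.017,z); s=manip.move_linear(P,vel=.08,ori=Q,f_stop=20); o=manip.observe(); print(s,o["time"],o["force"].round(2),o["eef_pos"].round(4))
    if s: break
P,Q=pose(th,.045,z); manip.move_linear(P,vel=.12,ori=Q)
P,Q=pose(th,.045,.14); manip.move_linear(P,vel=.2,ori=Q)
manip.reach([.40,.22,.25],q(np.pi/2))
im=manip.snapshot("top"); cv2.imwrite("pics/t2.png",im[:,:,::-1])
a=im[150:265,185:365]; cv2.imwrite("pics/t2z.png",cv2.resize(a,None,fx=4.4,fy=4.4,interpolation=cv2.INTER_CUBIC)[:,:,::-1])
im2=manip.snapshot("scene");cv2.imwrite("pics/s2.png",im2[:,:,::-1][100:280,180:400].repeat(3,0).repeat(3,1))
print(manip.observe()["time"])
```

```text
False
False 5.9833 [-0.06  0.58  0.71] [0.4639 0.0157 0.091 ]
False 6.3333 [-0.51  1.22 -0.42] [0.4649 0.     0.091 ]
False 6.6833 [-0.38  0.71  0.19] [ 0.4688 -0.0152  0.0909]
False 7.0333 [ 0.03  0.5  -0.51] [ 0.4753 -0.0296  0.0909]
False 7.3833 [-0.35 -0.84 -0.04] [ 0.4844 -0.0425  0.0909]
9.575
```

View pics/t2z.png

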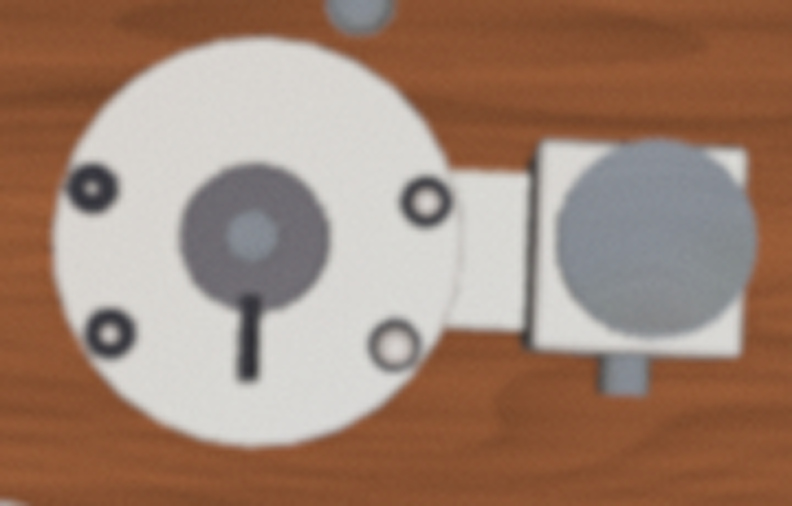

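View pics/s2.png

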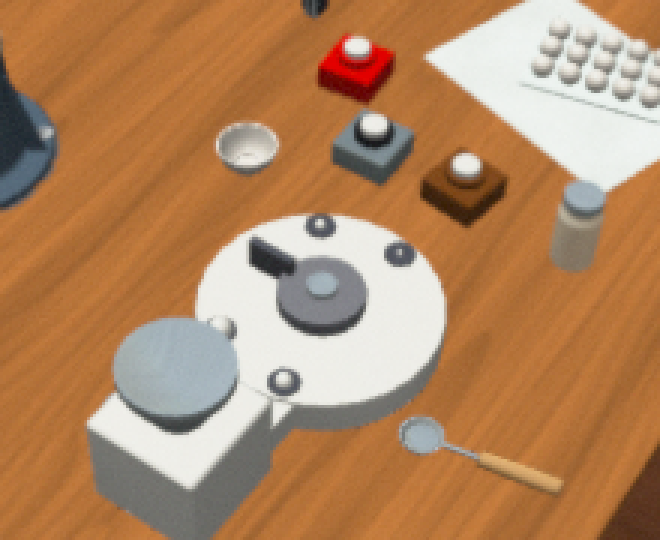

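The tab did not move: it is still at (248,340) in the zoom, and the pushing forces were near zero. I'll check where the fingertip really was.

Run:
```python
from h import *
for z in (.08,.0917,.1,.12): print(z,(project("scene",[[.4655,.0574,z]])-[180,100])*3)
print((project("scene",[[.4655,.0135,.1],[.4655,.0135,.058],[.45,.0135,.1]])-[180,100])*3)
im=cv2.imread("pics/s1.png")[::3,::3][20:90,60:130]
cv2.imwrite("pics/s1z.png",cv2.resize(im,None,fx=8,fy=8,interpolation=cv2.INTER_CUBIC))
o=manip.observe();print(o["eef_pos"],o["ee_rot"],o["width"])
p=o["eef_pos"];print(project("top",[p,[p[0],p[1],p[2]-.011]]),project("scene",[p,[p[0],p[1],p[2]-.011]]))
```

```text
0.08 [[278.53518116 231.91724812]]
0.0917 [[278.62335087 225.05321301]]
0.1 [[278.6864571  220.14314873]]
0.12 [[278.84045491 208.17084852]]
[[257.11299311 243.05265329]
 [257.17783725 267.47448255]
 [246.0224696  237.39641691]]
[0.40015342 0.21944169 0.24946375] [-1.48032057e-04  7.07230045e-01  7.06983320e-01 -4.76025434e-04] -0.0022563779667887462
[[155.38481505 255.28998912]
 [156.67784462 255.0480938 ]] [[283.94428269 108.3950838 ]
 [283.86693165 110.84120189]]
```

View pics/s1z.png

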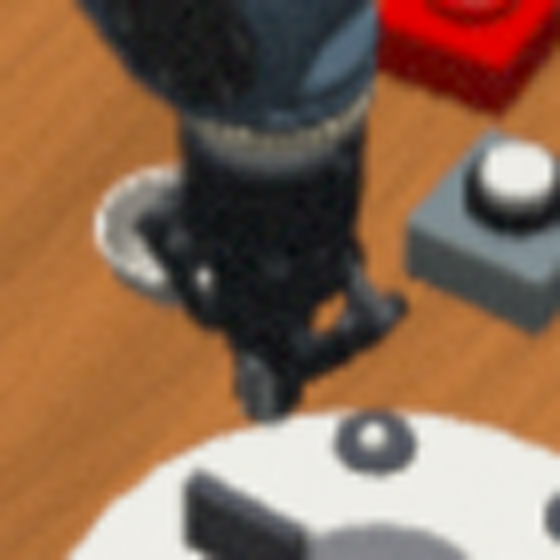

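View pics/t2.png

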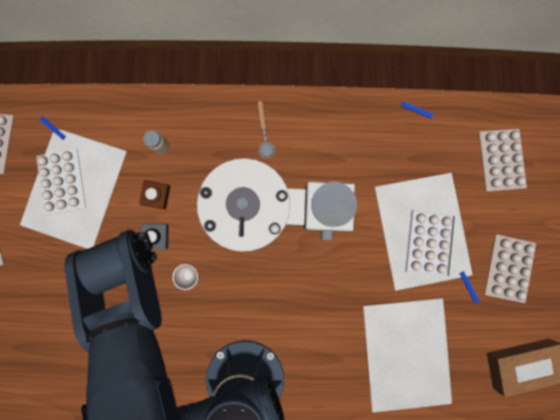

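In both scene views the fingertip appears about 26 mm higher than the stated TCP offset implies, which would explain passing over the tab. I'll confirm it with a gentle touch on bare deck.

Run:
```python
from h import *
t0=np.radians(-179.3)
P,Q=pose(t0,.045,.16); manip.reach(P,Q)
P,Q=pose(t0,.045,.09); manip.move_linear(P,vel=.15,ori=Q)
P[2]=.036; s=manip.move_linear(P,vel=.02,f_stop=4); o=manip.observe(); print(s,o["eef_pos"],o["force"],o["time"],o["width"])
im=manip.snapshot("scene");cv2.imwrite("pics/s3.png",cv2.resize(im[110:230,220:380,::-1],None,fx=5,fy=5,interpolation=cv2.INTER_CUBIC))
P[2]=o["eef_pos"][2]+.02; manip.move_linear(P,vel=.1)
```

```text
False [0.46497667 0.05745094 0.03602702] [0.67634254 0.12024626 0.09873917] 13.85 0.003924526920815788
```

View pics/s3.png

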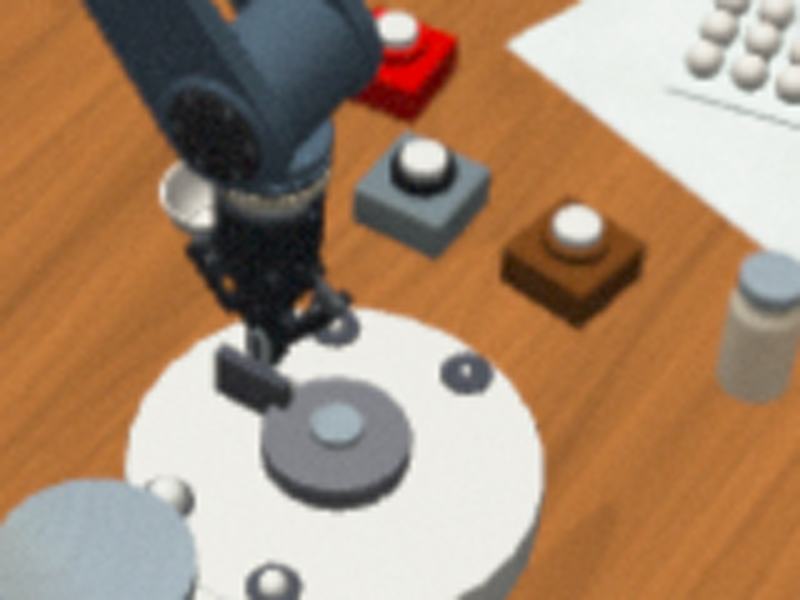

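The deck touch found no contact even with the TCP at 36 mm, so the shut tips really sit about 15–18 mm behind the TCP. I'll push with the TCP at 60 mm, which puts the tips at about 76 mm.

Run:
```python
from h import *
z=.060
t0=np.radians(-179.3)
P,Q=pose(t0,.045,z); manip.move_linear(P,vel=.08,ori=Q)
P,Q=pose(t0,.020,z); print(manip.move_linear(P,vel=.08,ori=Q,f_stop=15))
for th in np.radians(np.linspace(-170,-128,5)):
    P,Q=pose(th,.017,z); s=manip.move_linear(P,vel=.07,ori=Q,f_stop=20); o=manip.observe(); print(s,o["time"],o["force"].round(2),o["eef_pos"].round(4))
    if s: break
P,Q=pose(th,.045,z); manip.move_linear(P,vel=.12,ori=Q)
P,Q=pose(th,.045,.14); manip.move_linear(P,vel=.2,ori=Q)
manip.reach([.40,.24,.25],q(np.pi/2))
im=manip.snapshot("top"); cv2.imwrite("pics/t4.png",im[:,:,::-1])
a=im[150:265,185:365]; cv2.imwrite("pics/t4z.png",cv2.resize(a,None,fx=4.4,fy=4.4,interpolation=cv2.INTER_CUBIC)[:,:,::-1])
im2=manip.snapshot("scene");cv2.imwrite("pics/s4.png",im2[:,:,::-1][100:280,180:400].repeat(3,0).repeat(3,1))
print(manip.observe()["time"])
from meas import measure
measure(im)
```

```text
False
False 15.35 [0.7  0.34 0.65] [0.4639 0.0157 0.06  ]
False 15.725 [-0.07  0.2  -0.58] [ 4.65e-01 -1.00e-04  6.00e-02]
False 16.1 [-1.16 -0.58  0.41] [ 0.469  -0.0154  0.06  ]
False 16.475 [ 0.26 -0.68 -0.02] [ 0.4756 -0.0298  0.06  ]
False 16.85 [-0.03  0.61 -0.96] [ 0.4847 -0.0427  0.06  ]
19.2333
dark [199 187  13  12 120] [205.2 192.3]
dark [ 226  187   55   47 1015] [245.7 206.2]
dark [276 190  12  12  89] [281.4 195.3]
dark [204 220  12  12 107] [209.5 225.4]
badge 209.5 225.5 6.041623115539551 [0.4824 0.1149 0.053 ]
badge 281.5 195.5 5.700977325439453 [ 0.579  -0.1054  0.053 ]
badge 205.0 192.0 6.403224468231201 [0.5858 0.1318 0.053 ]
button [146 232  10  10  75] [150.41333333 236.14666667] [0.4463 0.2945 0.062 ]
tab? [201 188  10   9  57] [205.6 192.3] [0.5804 0.1213 0.1   ]
tab? [252 212  15  12  29] [257.8 216.4] [ 0.511  -0.0357  0.1   ]
tab? [205 221  10   9  37] [209.6 225. ] [0.4833 0.1065 0.1   ]
```

View pics/t4z.png

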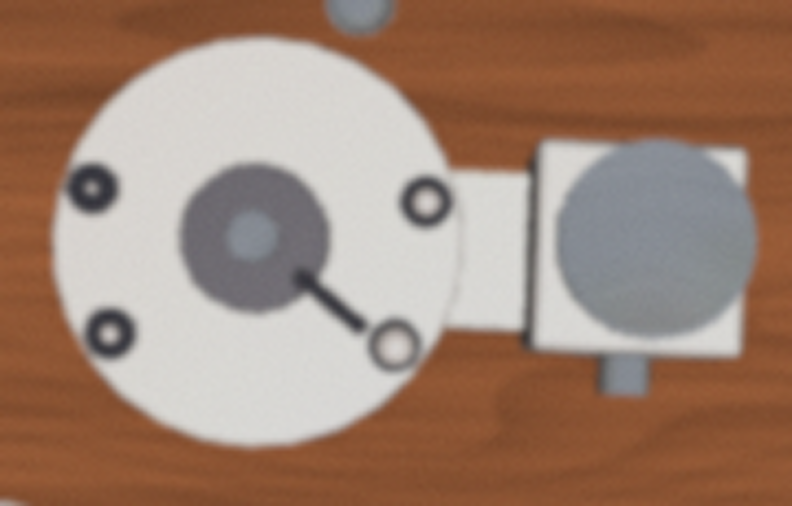

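View pics/s4.png

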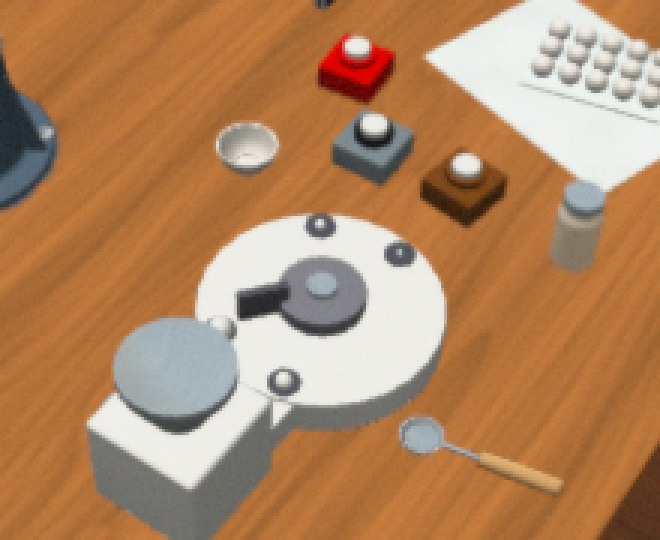

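The tab now points at the badge, with its outer end at (362,327) and the badge at (395,345) in the zoom. Its direction is about -128° against a wanted -126.4°, so it is well inside the 6.5° tolerance. Next is the grey start button.

Run:
```python
from h import *
print((project("scene",[[.4463,.2945,.062]])-[180,100])*3)
B=[.4463,.2945]; Q=q(np.pi/2)
manip.reach([*B,.16],Q)
manip.move_linear([*B,.075],vel=.12)
o=manip.observe();print(o["eef_pos"],o["force"])
s=manip.move_linear([*B,.030],vel=.015,f_stop=12)
o=manip.observe();print(s,o["eef_pos"],o["force"],o["time"])
manip.sleep(.3); o=manip.observe();print(o["eef_pos"],o["force"])
im=manip.snapshot("scene");cv2.imwrite("pics/s5.png",cv2.resize(im[90:190,240:360,::-1],None,fx=6,fy=6,interpolation=cv2.INTER_CUBIC))
```

```text
[[371.18093809 122.90618681]]
[0.44676053 0.29467079 0.07591407] [ 0.28508668 -0.08705541  0.86939397]
True [0.44633922 0.2945224  0.03901522] [-1.7925047  -1.37435116  8.17852993] 22.7667
[0.44633051 0.29451398 0.03898653] [-1.72595009 -0.67325535  9.83893084]
```

View pics/s5.png

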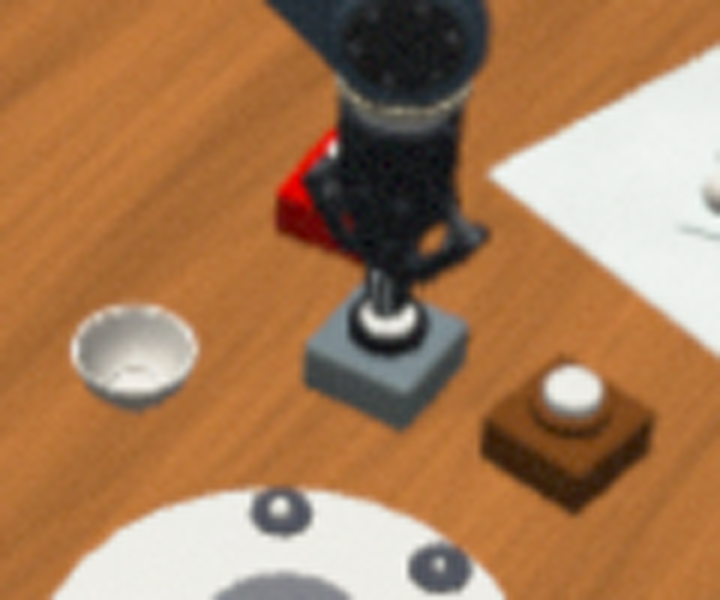

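The fingertip is on the white button of the grey box at (388,320) in the zoom. It is pushing about 9–10 N, above the 5 N spring, at a tip height of about 56 mm, which matches fully down. I'll confirm it's at the hard stop, then retreat.

Run:
```python
from h import *
B=[.4463,.2945]
s=manip.move_linear([*B,.034],vel=.01,f_stop=10)
o=manip.observe();print(s,o["eef_pos"],o["force"],o["time"])
manip.sleep(.15)
manip.move_linear([*B,.18],vel=.12)
manip.reach([.25,.40,.30],q(np.pi/2))
manip.sleep(.3)
im=manip.snapshot("top"); cv2.imwrite("pics/t6.png",im[:,:,::-1])
im2=manip.snapshot("scene");cv2.imwrite("pics/s6.png",im2[:,:,::-1])
print(manip.observe()["time"])
a=im[150:265,125:305]; cv2.imwrite("pics/t6z.png",cv2.resize(a,None,fx=4.4,fy=4.4,interpolation=cv2.INTER_CUBIC)[:,:,::-1])
# displacement check vs start
a=cv2.imread("pics/scene0.png");d=cv2.absdiff(a,cv2.imread("pics/s6.png")).max(2);d[:,:235]=0
n,l,s,c=cv2.connectedComponentsWithStats((cv2.GaussianBlur(d,(3,3),0)>40).astype(np.uint8))
print([ (s[i].tolist()) for i in range(1,n) if s[i,4]>8])
# tab direction
hsv=cv2.cvtColor(im,cv2.COLOR_RGB2HSV); m=(hsv[:,:,2]<120)&(hsv[:,:,1]<60)
g=[(x,y) for y in range(208,232) for x in range(246,268) if m[y,x] and np.linalg.norm(toplane("top",[(x,y)],.1)[0][:2]-C)>.06]
w=toplane("top",g,.1)[:,:2].mean(0)-C; print(len(g),np.degrees(np.arctan2(w[1],w[0])))
```

```text
True [0.44633397 0.29451081 0.03901271] [-1.76769322 -0.88947621  8.10506521] 23.35
26.225
[[246, 0, 50, 55, 1208], [258, 179, 21, 28, 354]]
39 -128.95901321589315
```

View pics/t6z.png

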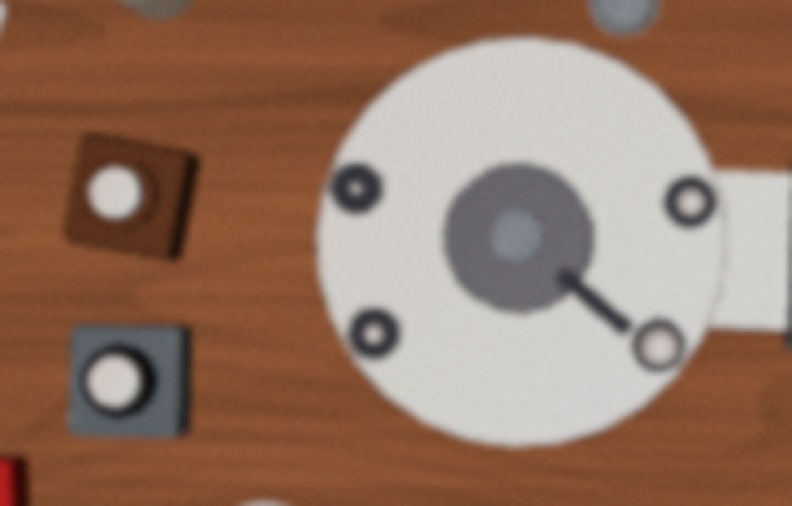

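View pics/s6.png

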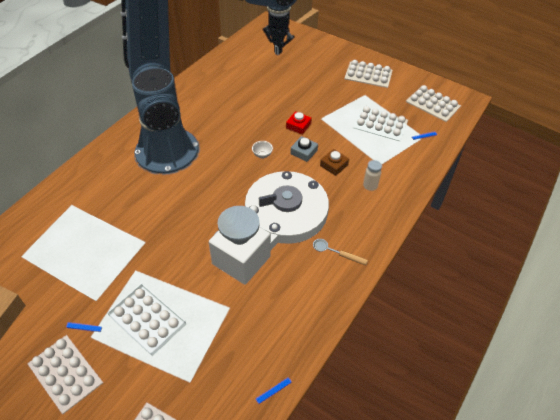

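The tab measures -129.0° against the wanted -126.4°, so it is in tolerance. The image difference shows only the tab and arm changed. There's time for one more press with a force profile, to prove the full 6 mm travel.

Run:
```python
from h import *
B=[.4463,.2945]
manip.reach([*B,.12],q(np.pi/2))
manip.move_linear([*B,.050],vel=.1)
for z in np.arange(.048,.0365,-.0015):
    s=manip.move_linear([*B,z],vel=.02,f_stop=25)
    f=[]
    for k in range(4): manip.sleep(.03); o=manip.observe(); f.append(o["force"][2])
    print(round(z,4),s,o["eef_pos"][2].round(4),np.mean(f).round(2))
    if s or np.mean(f)>25: break
manip.move_linear([*B,.18],vel=.15)
manip.reach([.25,.40,.30],q(np.pi/2))
manip.sleep(.3)
im=manip.snapshot("top"); cv2.imwrite("pics/t7.png",im[:,:,::-1]); o=manip.observe()
print(o["time"],o["force"],cv2.absdiff(cv2.imread("pics/t6.png"),im[:,:,::-1].copy())[100:265,120:365].max())
```

```text
0.048 False 0.0482 0.2
0.0465 False 0.0465 -0.56
0.045 False 0.0451 1.45
0.0435 False 0.0436 2.03
0.042 False 0.0421 2.86
0.0405 False 0.0406 4.23
0.039 False 0.0391 5.09
0.0375 False 0.0388 22.49
33.6917 [ 0.16400906 -0.20127342 -0.53330957] 7
```

The force rises smoothly to 5 N and then jumps to 22 N at the hard stop, so the button was fully down. The pictures before and after the second press are unchanged. Handing in.

```bash
python3 -c "
from workcell import manip
manip.sign_off()"
```

```text
the job is handed in; nothing more can be done
```

I pushed the selector's tab round to the badge with the biggest dome, pressed the grey start button fully down, let it spring back, and handed the job in at about 34 s of the 51 s.

- **Tab:** it measured about -129° against the badge's -126.4°, roughly 2.6° off where 6.5° is allowed. The selector looked seated in both views, though I had no direct measure of its lift.
- **Start button:** the force rose steadily to about 5 N, then jumped to 22 N at the hard stop, which confirms full travel. I pressed it twice, the second time to prove that travel. After the first press the top view showed it up again, and the view after the second matched it.
- **Other objects:** the scene image after the first press showed no change except the tab and the arm, in the part of the picture I compared. That part left out the tray, which I only saw by eye to be in place. After the second press I compared only the area around the machine and button. The arm ended clear of everything.

One thing disagreed with the description. The shut fingertips sit about 17 mm behind the tool point, not 11 mm ahead of it. My first sweep therefore passed over the tab without touching it, so I lowered the tool and repeated the push.

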